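# Emergency lid release of a bench centrifuge

## Robot

A 6-joint arm with a two-finger parallel gripper is mounted at the origin on the work surface. World frame = base frame: x ahead of the robot, y to its left, z up, the work surface at z = 0. Lengths are in m, angles in rad, forces in N, time in s.
With the tool pointing down it reaches from about 0.325 to 0.9 m from the base axis. Payload 6.1 kg.
Tool frame: the origin (TCP) lies at the very end of the fingers, on their centre line; the grasp point (between the pads) lies 19 mm behind it (bot.hold_point_z is the z of the grasp point in the tool frame, in m); z points along the fingers, y is the line along which they close (so a half turn about z gives the same grasp; the last joint's range is limited). The gripper opens to 85 mm and grips with 20 to 120 N. Pads are 22 mm wide; open, the fingers measure 114 mm over their backs; the gripper's body (76 mm by 85 mm) begins 54 mm behind the grasp point. The pads swing forward as they close: fully open they stand 13 mm farther back than shut.
Start: joints at [1.094, 0.22, 1.526, -0, 1.395, -0.126], TCP at [0.215, 0.587, 0.231] pointing down, gripper open.
Joint ranges: [-2.98, 2.98], [-0.91, 2.08], [0.09, 2.57], [-1.24, 4.39], [0.2, 2.65], [-2.68, 2.68]. Speed limits (rad/s): [2.57, 2.57, 3.01, 3.14, 3.14, 3.14].

## Interface

Orientations are given as a unit quaternion [w, x, y, z].
In Python, from rig import bot, optics gives the robot as it stands.
- The arm moves only by the tool drive_tool, never from a script. Its argument "plan" is a list of rows, each a list of 7 numbers: the turn, a rotation vector about the world's x, y, z in rad, then the shift along the world's x, y, z in cm, then the opening in per cent of the stroke, from 0 (shut) to 100 (fully open). A call has 1 to 12 rows; each row is the pose to reach, as a shift and turn from the pose commanded when the call began; what a row does not reach only later rows make up. A row lasts 1/10 s, in which the tool goes at most 50 mm and 8.59 degrees, less where a joint would pass 70% of its speed; a pose out of reach is approached as far as the arm can. A call with a gripper value outside its range is refused whole. The fingers move at their own pace and stop on an object; "force" is the grip in N (left out, the last holds). Time passes only in rows, so rows that repeat a pose let the fingers close. It gives the time, the measured TCP pose, the force, the opening and the grip force at its end, in the units of the state.
- bot.sense(): the state, without advancing time (a new reading comes with each control period).
- optics.grab_frame(name): name is "side" or "top" or "wrist"; returns a dict with "frame" (420x560x3 uint8, red, green, blue), "fx", "fy", "cx", "cy" (pixels), "R" (3x3) and "t" (3): a world point X has camera coordinates R X + t; the wrist camera has in their place "mount" (4x4, takes a point from camera to tool coordinates, whose origin is the TCP and whose axes are the flange's). Camera axes: x right, y down, z forward; pixel columns grow to the right and rows downward; lengths in m; the calibration is good to about 2 mm. A picture is of the moment at which its call begins: read the wrist's pose just before it. There is no depth.
- bot.close_job(): hands the job in; it is judged then, once.
The state is a dict: "time": time; "q": joint angles; "qd": joint speeds; "tau": joint torques, N m; "position": TCP position; "tool_rot": TCP orientation; "force": force on the tool from outside, world axes, zero at the start; "torque": the same for the moment, N m; "opening": finger opening in m; "grip_force": force on a finger pad.
Only numpy, scipy, OpenCV 4.12 (cv2) and the standard library are available. Lean on these libraries where they do the work, as an engineer would, in place of code of your own. Each camera call takes 0.05 s, during which the arm holds its last target. There are 200 camera calls.

## Task

The bench centrifuge has lost power with its lid locked and samples inside. Take the red-handled release rod from its blue stand, push it through the narrow slot in the front deck and feel along the slot for the hidden latch tab, pressing it until the lid springs up a little. Put the rod back upright in its stand, fully down on its collar, and swing the lid right up so that it stays open, leaving everything else on the bench where it is.

Things in the scene. Friction and masses are not known exactly. Their poses are not given: they have to be found in the camera images.
- centrifuge: White bench centrifuge, fixed to the bench. Origin on the bench surface; x points from the control front to the rear hinge, y left, z up. Housing x -130 to +110 mm, y -115 to +115 mm; its flat grey front deck (x -130 to -30 mm) is 115 mm above the bench. Rotor and tubes lie under the lid.
- slot (a point): Centre of the release slot, level with the deck's top face; axes as the centrifuge's. The slot runs along y: 70 mm long, 13 mm wide, straight down through the 4 mm deck. Yellow bevelled ridges 4 mm high along both long sides guide a tip in (21 mm between crests). A black dust brush in the slot hides what lies below and does not resist the rod.
- slot_floor (a point): 26 mm below the slot's centre. A hard black floor lies at this height under the whole slot, broken only by the sprung latch tab: black, 20 mm wide along y, top level with the floor, 4 mm gap each side, its centre anywhere within 24 mm of this point along y, different each time. The tab yields downward: 3 N at first, under 8 N at its full 12 mm; unlocks the lid 5 to 8 mm down. Rod within 9 mm of its centre, or it meets floor.
- lid (a joint): Lid angle in rad: 0 shut and locked, 1.45 fully open (stop). When unlocked, a spring lifts it by itself to about 0.15 to 0.25 rad; from there the hinge is stiff and the lid stays wherever it is left (about 3 N at the handle to raise it). Locked, it cannot be raised.
- lid_handle (a point): Middle of the lid's black handle bar, which runs along the centrifuge's y: 130 mm long, 12 mm thick, its axis 38 mm in front of the lid's edge, on an arm at each end (106 mm free between them), 131 mm above the bench when shut. Pinch it from above at its middle, one finger in the gap; it may turn between the fingers as the lid swings. Axes turn with the lid.
- lid_hinge (a point): On the lid's hinge axis (along the centrifuge's y), at the rear, 163 mm behind the handle bar and 14 mm lower while the lid is shut; the lid swings up and to the rear about it. Axes turn with the lid.
- rod: Release rod, 155 mm long, about 90 g, standing upright in the stand. Origin: centre of the lower tip; z along the rod to the handle. Round-ended steel shaft 9 mm in diameter from 0 to 95 mm, round steel collar 26 mm in diameter from 95 to 100 mm, red handle 16 x 16 mm square (faces along its x and y) from 100 to 155 mm.
- stand: Blue block, 70 x 70 mm and 100 mm high, fixed to the bench, with a vertical square hole 16 x 16 mm right through at its centre. Origin: centre of the underside, z up. The rod hangs in it by its collar, which rests on the top face, the tip 5 mm above the bench. Left or right of the centrifuge.
- reagent: Bystander: amber bottle, 68 mm across, 150 mm tall; origin at the centre of its underside. It stands on the side where the stand is not.
- wash: Bystander: white wash bottle, 64 mm across, 160 mm tall, off the centrifuge's left rear corner; origin at the centre of its underside.
- beaker: Bystander: glass beaker, 80 mm across, 90 mm tall, off the centrifuge's right rear corner; origin at the centre of its underside.
- dishes: Bystander: stack of three dishes, 90 mm across, 44 mm tall, on the right; origin at the centre of its underside.
- pen: Bystander: pen 145 mm long lying along its x axis, to the left of the centrifuge; origin under its middle.
- glove_box: Bystander: blue box 120 x 220 x 80 mm, on the left; origin at the centre of its underside.
Things that resemble listed ones, but are neither listed nor needed, are in the scene too. Of the things that look like the rod, the smaller one is meant.

How it is judged:
By the outcome, as a careful person would: the job done as asked, in the order asked, and still so for the second after the job is handed in, with the robot touching nothing.
It also fails if it takes over 64 s, if anything falls off the work surface, if the arm or the gripper's body presses on something with over 40 N, if the wrist force passes 120 N, or if a joint passes its speed limit or range.

## Working session

There is one attempt and no reset: what is moved stays moved. The work goes in short steps, Python scripts to look and compute and a tool call to move; the robot and the scene stay as the last step left them, time stands still between calls to the robot, and variables do not carry over. Pictures are saved under pics/ and viewed, at most 10 in all, crops included, and the job is handed in when it is done.

Besides the shell and the picture viewer there is one more tool, called after "Request:" in YAML: its name, and indented under it one key for each argument. drive_tool: Moves the arm, as the interface text tells. Its arguments: {"type":"object","properties":{"plan":{"type":"array","items":{"type":"array","items":{"type":"number"}}},"force":{"type":"number"}},"required":["plan"]}

```bash
ls; mkdir -p pics
python3 - <<'E'
from rig import bot, optics
import cv2, numpy as np, pickle
s=bot.sense(); print(s['time'],s['position'],s['tool_rot'],s['opening'],bot.hold_point_z)
d={}
for n in ("side","top"):
    f=optics.grab_frame(n); d[n]=f
    cv2.imwrite(f"pics/{n}0.png",f["frame"][:,:,::-1])
    print(n,f['fx'],f['fy'],f['cx'],f['cy'],-f['R'].T@f['t'], f['R'].round(3).tolist())
pickle.dump(d,open('f0.pkl','wb'))
E
```

```text
pics
0.0 [0.21452175 0.58637233 0.23018747] [-2.92163289e-04  1.74519618e-01  9.84653186e-01 -9.59335415e-04] 0.08522052812876822 -0.0187
side 542.5978483298559 542.5978483298559 279.9632965188737 208.2049983916916 [-0.19755534 -1.00716448  1.00883051] [[0.811, -0.585, 0.004], [-0.331, -0.464, -0.822], [0.482, 0.665, -0.57]]
top 532.0456178829421 532.0456178829421 277.21847769658643 214.56949956633684 [0.35200995 0.04467625 1.39193126] [[-0.005, -1.0, 0.01], [-0.988, 0.003, -0.155], [0.155, -0.011, -0.988]]
```

View pics/top0.png

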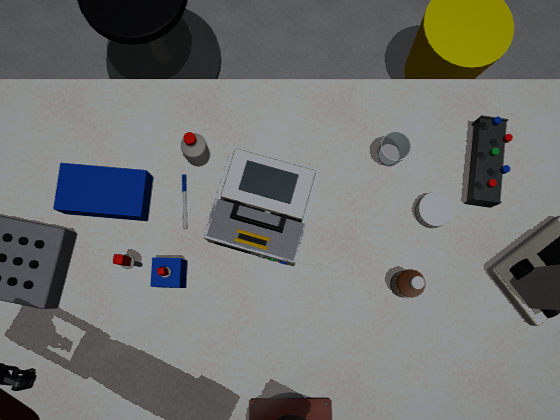

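View pics/side0.png

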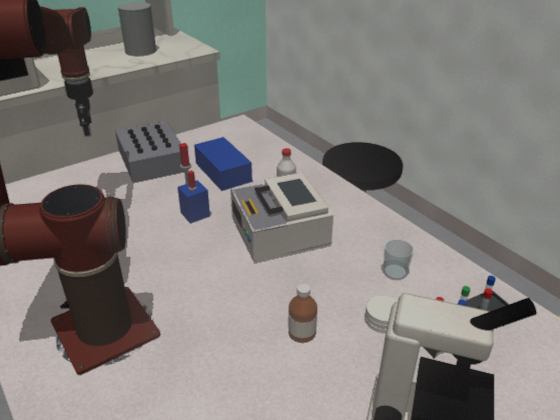

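Candidates for the rod:
- Red handle in the blue stand: top (164,271), side (192,180).
- Larger red handle on a grey foot: top (122,259), side (185,155).
- Red cap of the wash bottle: top (190,139).

I choose the one in the blue stand. Next I measure and check it in a crop.

```bash
cat > h.py <<'E'
import numpy as np, cv2
def ray(f,u,v):
    d=f['R'].T@np.array([(u-f['cx'])/f['fx'],(v-f['cy'])/f['fy'],1.]); return -f['R'].T@f['t'],d
def onz(f,p,z):
    c,d=ray(f,*p); return c+d*(z-c[2])/d[2]
def two(fa,pa,fb,pb):
    ca,da=ray(fa,*pa); cb,db=ray(fb,*pb)
    k=np.linalg.lstsq(np.c_[da,-db],cb-ca,rcond=None)[0]
    return (ca+da*k[0]+cb+db*k[1])/2, np.linalg.norm(ca+da*k[0]-cb-db*k[1])
def blobs(f,kind,box,amin=15):
    h=cv2.cvtColor(f['frame'],cv2.COLOR_RGB2HSV).astype(int); H,S,V=h[...,0],h[...,1],h[...,2]
    m={'red':((H<8)|(H>172))&(S>150)&(V>90),'blue':(H>105)&(H<130)&(S>130)&(V>100),'blueall':(H>105)&(H<130)&(S>130)&(V>40),'yellow':(H>18)&(H<35)&(S>130)&(V>70),'black':(V<50)}[kind].astype(np.uint8)
    k=np.zeros_like(m);x0,y0,x1,y1=box;k[y0:y1,x0:x1]=1;m*=k
    cs=cv2.findContours(m,cv2.RETR_EXTERNAL,cv2.CHAIN_APPROX_NONE)[0]
    return [c for c in cs if cv2.contourArea(c)>=amin]
E
python3 - <<'E'
import pickle; from h import *
d=pickle.load(open('f0.pkl','rb')); t,s=d['top'],d['side']
np.set_printoptions(precision=4,suppress=True)
def rect(f,k,box,z,n):
    for c in blobs(f,k,box):
        b=cv2.boxPoints(cv2.minAreaRect(c)); P=np.array([onz(f,p,z) for p in b])
        e1,e2=P[1]-P[0],P[2]-P[1]
        print(n,'px',b.mean(0),'ctr',P.mean(0),'sides',np.linalg.norm(e1),np.linalg.norm(e2),'yaw',np.degrees([np.arctan2(e[1],e[0]) for e in (e1,e2)]))
rect(t,'yellow',(200,220,310,260),.119,'slot'); 
rect(t,'red',(150,255,185,290),.16,'rod top'); rect(t,'red',(105,245,145,270),.2,'decoy')
rect(t,'blue',(145,250,195,295),.1,'stand')
rect(t,'black',(225,195,290,232),.131,'handle')
for n,k,b in(('rod','red',(180,160,200,190)),('slot','yellow',(235,195,265,220)),('dec','red',(175,135,192,170))):
    for c in blobs(s,k,b): print('side',n,cv2.boundingRect(c),cv2.minAreaRect(c)[0])
a=cv2.resize(t['frame'][185:295,100:320],None,fx=3.6,fy=3.6,interpolation=cv2.INTER_CUBIC)
cv2.imwrite('pics/crop1.png',a[:,:,::-1])
E
```

```text
slot px [250.8773 243.1793] ctr [0.4825 0.0946 0.119 ] sides 0.008266684556902788 0.08227793011238874 yaw [ -15.4482 -106.1871]
slot px [253.4057 234.8302] ctr [0.5027 0.0885 0.119 ] sides 0.008640313525236941 0.08115973352054837 yaw [ -15.4552 -106.2185]
rod top px [160.5 270.5] ctr [0.416  0.3006 0.16  ] sides 0.013821491081162797 0.014013902513352106 yaw [ -76.0928 -164.4251]
decoy px [117.5 258.5] ctr [0.4409 0.3888 0.2   ] sides 0.020055566145122855 0.020096180483619722 yaw [ -90.2124 -177.6756]
stand px [165.3706 271.9952] ctr [0.4156 0.3012 0.1   ] sides 0.06971336034289015 0.06968865703500769 yaw [ -0.2822 -92.3382]
handle px [254.9332 215.3813] ctr [0.5483 0.0847 0.131 ] sides 0.04579777393024979 0.16142401569190865 yaw [ -14.8154 -106.0088]
side slot (242, 200, 10, 16) (246.46697998046875, 207.24057006835938)
side slot (249, 199, 9, 15) (253.00001525878906, 206.0)
```

View pics/crop1.png

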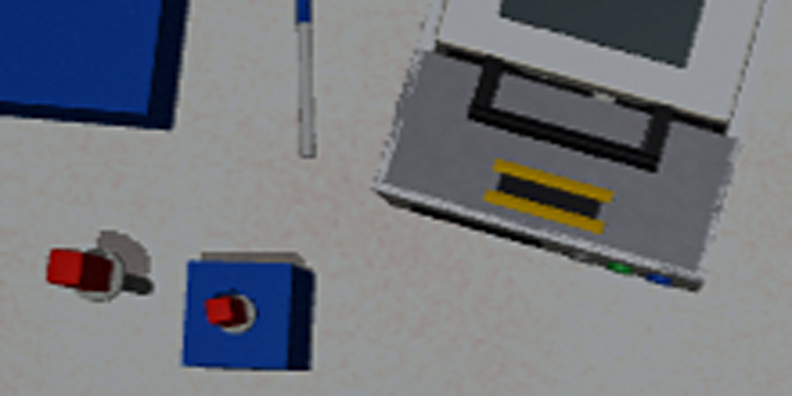

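Crop: the rod is the small red handle at crop (225,310) in the blue stand. The larger decoy is at crop (70,267), and the yellow ridges lie around crop (548,195). Sizes agree: stand 70 mm, ridges about 81 mm, rod top about 14 mm. I'm going above the rod and turning the fingers to the handle's faces (15° yaw).

Request:
drive_tool:
  plan:
    - [0, 0, -0.1, 0, 0, 5, 100]
    - [0, 0, -0.958, 20.1, -28.6, 7, 100]
    - [0, 0, -0.958, 20.1, -28.6, 7, 100]
    - [0, 0, -0.958, 20.1, -28.6, 7, 100]
    - [0, 0, -0.958, 20.1, -28.6, 7, 100]
    - [0, 0, -0.958, 20.1, -28.6, 7, 100]
    - [0, 0, -0.958, 20.1, -28.6, 7, 100]
    - [0, 0, -0.958, 20.1, -28.6, 7, 100]
    - [0, 0, -0.958, 20.1, -28.6, 7, 100]
    - [0, 0, -0.958, 20.1, -28.6, 7, 100]
    - [0, 0, -0.958, 20.1, -28.6, 7, 100]

```text
time: 1.2
position: [0.4151, 0.3016, 0.3009]
tool_rot: [-0.0, 0.608, 0.794, -0.0]
force: [-0.9, 0.1, -0.4]
opening: 0.0852
grip_force: 0.0
```

```bash
cat >> h.py <<'E'
from scipy.spatial.transform import Rotation as Ro
def wrist(bot,optics):
    s=bot.sense(); f=optics.grab_frame('wrist'); w,x,y,z=s['tool_rot']
    T=np.eye(4);T[:3,:3]=Ro.from_quat([x,y,z,w]).as_matrix();T[:3,3]=s['position']
    M=np.linalg.inv(T@np.array(f['mount'])); f['R'],f['t']=M[:3,:3],M[:3,3]; return s,f
E
python3 - <<'E'
from h import *; from rig import bot,optics
np.set_printoptions(precision=4,suppress=True)
s,f=wrist(bot,optics); cv2.imwrite('pics/w1.png',f['frame'][:,:,::-1])
print(s['time'],s['position'],s['tool_rot'],s['q'],'cam',-f['R'].T@f['t'])
for c in blobs(f,'red',(0,0,560,420),60):
    r=cv2.minAreaRect(c);b=cv2.boxPoints(r);print(r,onz(f,r[0],.16),[onz(f,p,.16) for p in b])
E
```

```text
1.2 [0.4151 0.3016 0.3009] [-0.0004  0.6084  0.7936 -0.0002] [ 0.4741 -0.0879  1.7208  0.0006  1.5095  0.2114] cam [0.395  0.3756 0.444 ]
((274.0, 194.5), (15.0, 18.0), 90.0) [0.4137 0.3007 0.16  ] [array([0.4047, 0.3051, 0.16  ]), array([0.4193, 0.309 , 0.16  ]), array([0.4228, 0.2963, 0.16  ]), array([0.408 , 0.2923, 0.16  ])]
((344.6109313964844, 99.51626586914062), (26.217342376708984, 28.665019989013672), 22.380136489868164) [0.447  0.3892 0.16  ] [array([0.4356, 0.3797, 0.16  ]), array([0.4378, 0.4005, 0.16  ]), array([0.4582, 0.3985, 0.16  ]), array([0.4565, 0.3774, 0.16  ])]
```

View pics/w1.png

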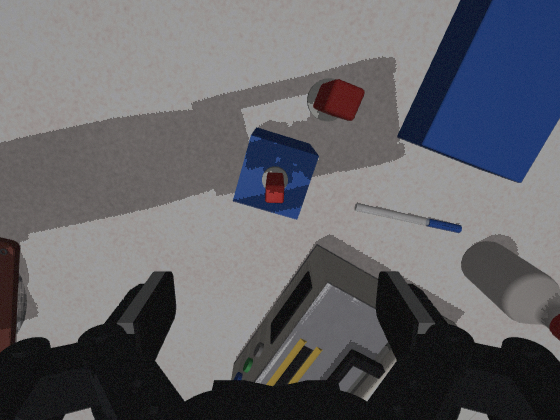

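The rod's top face is at pixel (274,194), square to the image, so the yaw is right. Its position agrees with the top view within 2 mm. Descending, gripping and lifting straight out.

Request:
drive_tool:
  plan:
    - [0, 0, 0, 0, -0.1, -5, 100]
    - [0, 0, 0, 0, -0.1, -10, 100]
    - [0, 0, 0, 0, -0.1, -15, 100]
    - [0, 0, 0, 0, -0.1, -18.8, 100]
    - [0, 0, 0, 0, -0.1, -18.8, 100]
    - [0, 0, 0, 0, -0.1, -18.8, 0]
    - [0, 0, 0, 0, -0.1, -18.8, 0]
    - [0, 0, 0, 0, -0.1, -18.8, 0]
    - [0, 0, 0, 0, -0.1, -18.8, 0]
    - [0, 0, 0, 0, -0.1, -18.8, 0]
    - [0, 0, 0, 0, -0.1, -18.8, 0]
  force: 60

```text
time: 2.35
position: [0.4166, 0.3004, 0.1148]
tool_rot: [0.0, 0.609, 0.793, 0.001]
force: [-0.5, -0.1, 5.7]
opening: 0.0155
grip_force: 58.8
```

Request:
drive_tool:
  plan:
    - [0, 0, 0, 0, 0, 2, 0]
    - [0, 0, 0, 0, 0, 6, 0]
    - [0, 0, 0, 0, 0, 10, 0]
    - [0, 0, 0, 0, 0, 14, 0]
    - [0, 0, 0, 0, 0, 16, 0]
    - [0, 0, 0, 0, 0, 16, 0]
    - [0, 0, 0, 0, 0, 16, 0]

```text
time: 3.05
position: [0.4156, 0.2997, 0.2728]
tool_rot: [-0.0, 0.609, 0.793, -0.0]
force: [-0.4, -0.3, -1.6]
opening: 0.0156
grip_force: 58.6
```

Run:
```python
from h import *; from rig import bot,optics
np.set_printoptions(precision=4,suppress=True)
s=bot.sense();print(s['position'],s['tool_rot'],s['opening'],s['force'])
ims=[]
for n in('side','top'):
    f=optics.grab_frame(n); p=s['position']+np.array([0,0,-.105]); c=f['R']@p+f['t']
    u=np.array([f['fx']*c[0]/c[2]+f['cx'],f['fy']*c[1]/c[2]+f['cy']]);print(n,'tip expected px',u)
    u0=np.clip(u.astype(int)-[50,50],0,[460,320]);print(u0)
    ims.append(cv2.resize(f['frame'][u0[1]:u0[1]+100,u0[0]:u0[0]+100],(400,400),interpolation=cv2.INTER_CUBIC))
cv2.imwrite('pics/held.png',np.hstack(ims)[:,:,::-1])
```

```text
[0.4156 0.2997 0.2728] [-0.      0.6087  0.7934 -0.0001] 0.015633837835526337 [-0.4095 -0.269  -1.6098]
side tip expected px [190.7177 169.1494]
[140 119]
top tip expected px [160.1541 270.4716]
[110 220]
```

View pics/held.png

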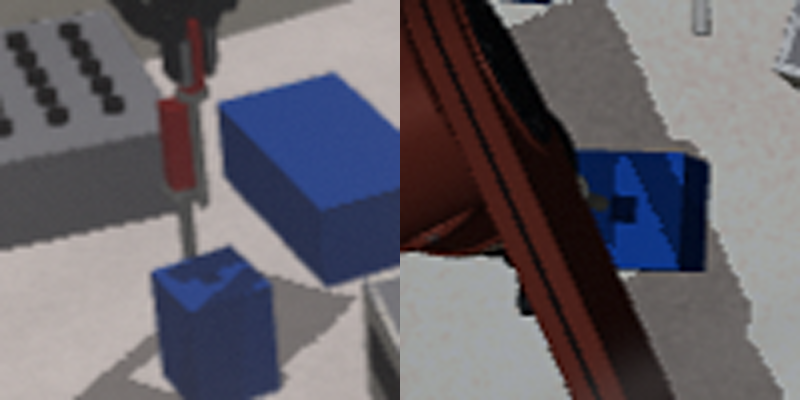

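The side view shows the rod held straight, tip at about pixel (190.7,170.2), which puts it about 109 mm below the TCP. In the top view the hole sits at pixel (165.5,272), matching the stand estimate. Moving over the slot.

Request:
drive_tool:
  plan:
    - [0, 0, 0, 1.7, -4.5, 0, 0]
    - [0, 0, 0, 3.4, -9.0, 0, 0]
    - [0, 0, 0, 5.1, -13.5, 0, 0]
    - [0, 0, 0, 6.8, -18.0, 0, 0]
    - [0, 0, 0, 7.7, -20.8, 0, 0]
    - [0, 0, 0, 7.7, -20.8, -1.5, 0]
    - [0, 0, 0, 7.7, -20.8, -2.5, 0]
    - [0, 0, 0, 7.7, -20.8, -2.5, 0]
    - [0, 0, 0, 7.7, -20.8, -2.5, 0]

```text
time: 4.05
position: [0.4918, 0.0931, 0.2472]
tool_rot: [-0.001, 0.608, 0.794, -0.001]
force: [0.6, -0.6, -1.2]
opening: 0.0151
grip_force: 58.6
```

Run:
```python
from h import *; from rig import bot,optics; import pickle
np.set_printoptions(precision=4,suppress=True)
s0=pickle.load(open('f0.pkl','rb'))['side']
P=[onz(s0,cv2.minAreaRect(c)[0],.117) for c in blobs(s0,'yellow',(235,195,265,220))];print('slot from side',P,np.mean(P,0))
s=bot.sense();print(s['position'],s['force'])
f=optics.grab_frame('side');s,w=wrist(bot,optics)
p=s['position']+np.array([0,0,-.109]); c=f['R']@p+f['t']
u=np.array([f['fx']*c[0]/c[2]+f['cx'],f['fy']*c[1]/c[2]+f['cy']]);u0=u.astype(int)-50;print('tip exp',u,u0)
for c in blobs(w,'yellow',(0,0,560,420)):
    r=cv2.minAreaRect(c);print('w',r,onz(w,r[0],.118))
a=cv2.resize(f['frame'][u0[1]:u0[1]+100,u0[0]:u0[0]+100],(400,400),interpolation=cv2.INTER_CUBIC)
b=cv2.resize(w['frame'][:400],(400,400*400//560));b=np.vstack([b,np.zeros((400-b.shape[0],400,3),np.uint8)])
cv2.imwrite('pics/slot.png',np.hstack([a,b])[:,:,::-1])
```

```text
slot from side [array([0.4813, 0.0937, 0.117 ]), array([0.5002, 0.088 , 0.117 ])] [0.4908 0.0908 0.117 ]
[0.4918 0.0931 0.2472] [ 0.6007 -0.5829 -1.177 ]
tip exp [249.5527 199.7797] [199 149]
w ((264.5705871582031, 232.31761169433594), (5.905630111694336, 19.404212951660156), 32.47119140625) [0.4912 0.0611 0.118 ]
w ((295.10296630859375, 188.33822631835938), (10.200634002685547, 62.430946350097656), 32.47119140625) [0.5054 0.1045 0.118 ]
w ((263.3816223144531, 189.92681884765625), (10.408184051513672, 98.2668685913086), 31.723602294921875) [0.4809 0.0965 0.118 ]
```

View pics/slot.png

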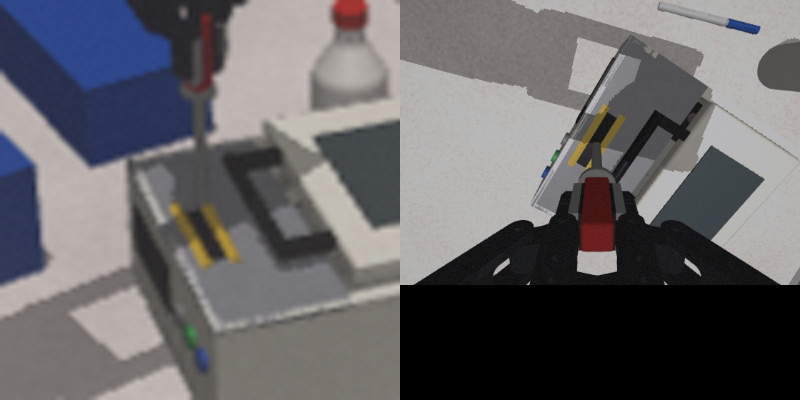

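Side crop: the rod tip is right over the dark slot between the ridges, at crop (203,205). The wrist and side estimates put the slot at (0.492, 0.092), under the tip. Inserting to just above the floor.

Request:
drive_tool:
  plan:
    - [0, 0, 0, 0, -0.1, -1, 0]
    - [0, 0, 0, 0, -0.1, -2, 0]
    - [0, 0, 0, 0, -0.1, -2.8, 0]
    - [0, 0, 0, 0, -0.1, -3.5, 0]
    - [0, 0, 0, 0, -0.1, -4.1, 0]
    - [0, 0, 0, 0, -0.1, -4.1, 0]

```text
time: 4.75
position: [0.4921, 0.0909, 0.206]
tool_rot: [-0.001, 0.609, 0.793, -0.001]
force: [0.4, 0.5, -1.4]
opening: 0.0154
grip_force: 58.6
```

In the slot with no contact force. Pressing at the centre.

Request:
drive_tool:
  plan:
    - [0, 0, 0, 0, 0, -0.5, 0]
    - [0, 0, 0, 0, 0, -1.0, 0]
    - [0, 0, 0, 0, 0, -1.3, 0]
    - [0, 0, 0, 0, 0, -1.3, 0]

```text
time: 5.15
position: [0.494, 0.0909, 0.1979]
tool_rot: [0.001, 0.609, 0.793, 0.001]
force: [-5.8, -0.9, 18.6]
opening: 0.0152
grip_force: 61.4
```

Floor there: it stopped at z 0.198 with 18 N. Next I lift, move 16 mm along +y of the slot and press.

Request:
drive_tool:
  plan:
    - [0, 0, 0, 0, 0, 1.0, 0]
    - [0, 0, 0, 0.43, 1.54, 1.0, 0]
    - [0, 0, 0, 0.43, 1.54, 1.0, 0]
    - [0, 0, 0, 0.43, 1.54, 0.4, 0]
    - [0, 0, 0, 0.43, 1.54, 0, 0]
    - [0, 0, 0, 0.43, 1.54, 0, 0]

```text
time: 5.75
position: [0.4982, 0.1061, 0.1978]
tool_rot: [0.001, 0.609, 0.793, 0.001]
force: [-5.2, -0.4, 21.0]
opening: 0.0152
grip_force: 61.8
```

Floor again. Now 16 mm to the other side of centre.

Request:
drive_tool:
  plan:
    - [0, 0, 0, 0, 0, 1.0, 0]
    - [0, 0, 0, -0.43, -1.54, 1.0, 0]
    - [0, 0, 0, -0.86, -3.08, 1.0, 0]
    - [0, 0, 0, -0.86, -3.08, 1.0, 0]
    - [0, 0, 0, -0.86, -3.08, 0.4, 0]
    - [0, 0, 0, -0.86, -3.08, 0, 0]
    - [0, 0, 0, -0.86, -3.08, 0, 0]

```text
time: 6.45
position: [0.4888, 0.0756, 0.1941]
tool_rot: [0.0, 0.609, 0.794, -0.0]
force: [1.1, -1.2, 1.8]
opening: 0.0152
grip_force: 59.1
```

It yields: 4 mm below the floor at about 3 N, so this is the tab. Pressing further in small steps.

Request:
drive_tool:
  plan:
    - [0, 0, 0, 0, 0, -0.3, 0]
    - [0, 0, 0, 0, 0, -0.5, 0]
    - [0, 0, 0, 0, 0, -0.7, 0]
    - [0, 0, 0, 0, 0, -0.8, 0]
    - [0, 0, 0, 0, 0, -0.8, 0]

```text
time: 6.95
position: [0.4888, 0.0756, 0.1865]
tool_rot: [0.0, 0.609, 0.793, 0.0]
force: [0.3, -1.8, 4.4]
opening: 0.0151
grip_force: 59.6
```

Run:
```python
from h import *; from rig import bot,optics
f=optics.grab_frame('side')
a=cv2.resize(f['frame'][149:269,209:349],None,fx=4,fy=4,interpolation=cv2.INTER_CUBIC)
cv2.imwrite('pics/lid.png',a[:,:,::-1])
```

```text
(no output)
```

View pics/lid.png

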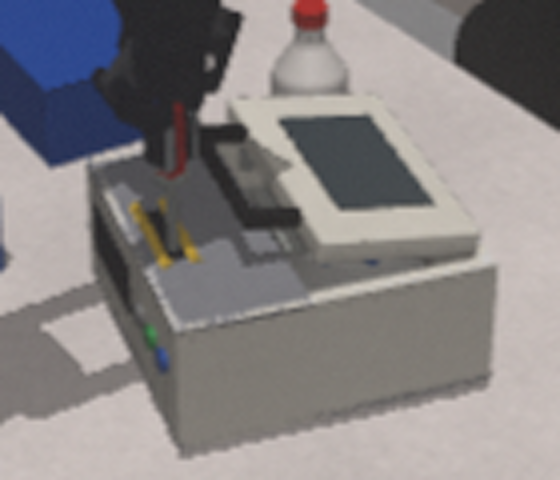

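The side crop shows the lid's front edge lifted (gap at crop (320,250)), so it's unlocked. Withdrawing straight up, then going back over the stand.

Request:
drive_tool:
  plan:
    - [0, 0, 0, 0, 0, 2, 0]
    - [0, 0, 0, 0, 0, 5, 0]
    - [0, 0, 0, 0, 0, 9, 0]
    - [0, 0, 0, -1.4, 4.5, 9, 0]
    - [0, 0, 0, -2.8, 9, 9, 0]
    - [0, 0, 0, -4.2, 13.5, 9, 0]
    - [0, 0, 0, -5.6, 18, 9, 0]
    - [0, 0, 0, -7.3, 22.5, 9, 0]
    - [0, 0, 0, -7.3, 22.5, 7, 0]
    - [0, 0, 0, -7.3, 22.5, 5, 0]
    - [0, 0, 0, -7.3, 22.5, 5, 0]
    - [0, 0, 0, -7.3, 22.5, 5, 0]

```text
time: 8.2
position: [0.4147, 0.3003, 0.2355]
tool_rot: [-0.001, 0.609, 0.793, -0.001]
force: [-0.1, 0.4, -0.7]
opening: 0.0153
grip_force: 58.8
```

Run:
```python
from h import *; from rig import bot,optics
f=optics.grab_frame('side'); s=bot.sense(); print(s['position'],s['force'])
for z in(.109,.109-.095+.0):
    c=f['R']@(s['position']-[0,0,z])+f['t'];print(f['fx']*c[0]/c[2]+f['cx'],f['fy']*c[1]/c[2]+f['cy'])
a=cv2.resize(f['frame'][135:225,150:240],None,fx=6,fy=6,interpolation=cv2.INTER_CUBIC)
cv2.imwrite('pics/ret.png',a[:,:,::-1])
```

```text
[0.41549007 0.30043741 0.23651833] [ 0.33794955 -0.00552143 -0.90932058]
191.75500209191358 180.36170279036824
188.91417182206476 153.18041482450485
```

View pics/ret.png

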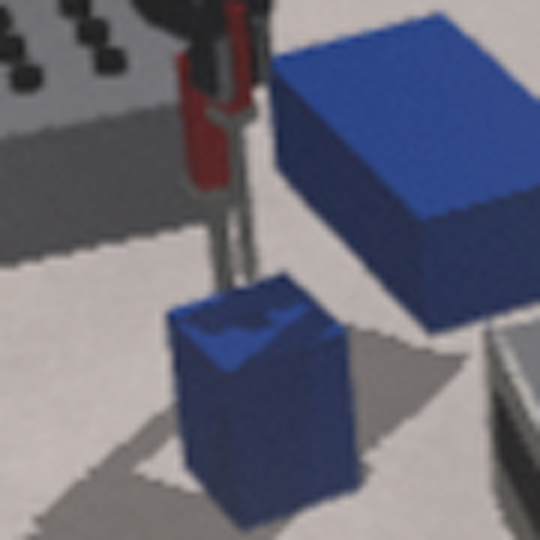

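The held rod's tip is at crop (250,275), i.e. pixel (191.7,180.9), as predicted. Lowering its tip into the hole.

Request:
drive_tool:
  plan:
    - [0, 0, 0, 0, 0.05, -1.5, 0]
    - [0, 0, 0, 0, 0.05, -2.5, 0]
    - [0, 0, 0, 0, 0.05, -3.3, 0]
    - [0, 0, 0, 0, 0.05, -4.2, 0]
    - [0, 0, 0, 0, 0.05, -4.2, 0]

```text
time: 8.75
position: [0.4146, 0.3004, 0.1924]
tool_rot: [-0.001, 0.609, 0.793, -0.001]
force: [0.4, 0.2, -1.0]
opening: 0.0153
grip_force: 58.8
```

Request:
drive_tool:
  plan:
    - [0, 0, 0, 0, 0, -2.5, 0]
    - [0, 0, 0, 0, 0, -5, 0]
    - [0, 0, 0, 0, 0, -6.5, 0]
    - [0, 0, 0, 0, 0, -7.3, 0]
    - [0, 0, 0, 0, 0, -7.8, 0]
    - [0, 0, 0, 0, 0, -7.9, 0]
    - [0, 0, 0, 0, 0, -7.9, 0]

```text
time: 9.45
position: [0.4161, 0.3013, 0.1161]
tool_rot: [0.0, 0.609, 0.793, 0.001]
force: [-0.2, 0.0, -0.6]
opening: 0.0154
grip_force: 58.8
```

Request:
drive_tool:
  plan:
    - [0, 0, 0, 0, 0, -0.2, 0]
    - [0, 0, 0, 0, 0, -0.35, 0]
    - [0, 0, 0, 0, 0, -0.35, 0]

```text
time: 9.75
position: [0.4164, 0.3015, 0.1148]
tool_rot: [0.001, 0.609, 0.793, 0.001]
force: [-6.5, -4.1, 15.3]
opening: 0.0156
grip_force: 60.9
```

Seated on the collar: 15 N at z 0.1148, the same height as at pickup. Easing off, opening and rising.

Request:
drive_tool:
  plan:
    - [0, 0, 0, 0, 0, 0.25, 0]
    - [0, 0, 0, 0, 0, 0.25, 100]
    - [0, 0, 0, 0, 0, 0.25, 100]
    - [0, 0, 0, 0, 0, 0.25, 100]
    - [0, 0, 0, 0, 0, 0.25, 100]
    - [0, 0, 0, 0, 0, 3, 100]
    - [0, 0, 0, 0, 0, 7, 100]
    - [0, 0, 0, 0, 0, 12, 100]
    - [0, 0, 0, 0, 0, 16, 100]
    - [0, 0, 0, 0, 0, 16, 100]
    - [0, 0, 0, 0, 0, 16, 100]

```text
time: 10.85
position: [0.416, 0.3013, 0.2728]
tool_rot: [0.001, 0.609, 0.793, 0.001]
force: [-0.1, -0.3, -1.4]
opening: 0.0854
grip_force: 0.0
```

Run:
```python
from h import *; from rig import bot,optics
np.set_printoptions(precision=4,suppress=True)
s,w=wrist(bot,optics); print(s['position'],s['opening'],s['force'],s['q'])
f=optics.grab_frame('side');t=optics.grab_frame('top')
for c in blobs(w,'red',(200,120,340,300),60):
    r=cv2.minAreaRect(c);print('rod top w',r,onz(w,r[0],.16))
def bar(fr,box,n):
    for c in blobs(fr,'black',box,60):
        r=cv2.minAreaRect(c);print(n,r)
bar(t,(220,190,295,235),'top'); bar(f,(245,170,310,220),'side')
a=cv2.resize(t['frame'][180:270,190:320],None,fx=4,fy=4,interpolation=cv2.INTER_CUBIC)[:360,:400]
b=cv2.resize(f['frame'][150:240,170:310],None,fx=4,fy=4,interpolation=cv2.INTER_CUBIC)[:,:400]
x=np.hstack([a,b]) if a.shape[0]==b.shape[0] else a
cv2.imwrite('pics/open1.png',x[:,:,::-1])
```

```text
[0.416  0.3013 0.2728] 0.0854458997029378 [-0.1361 -0.2886 -1.3609] [ 0.4732 -0.0761  1.7617 -0.      1.4535  0.2112]
rod top w ((275.5, 201.5), (17.0, 19.0), 90.0) [0.4157 0.3029 0.16  ]
top ((256.655029296875, 212.8034210205078), (75.80451965332031, 18.75853729248047), 15.64224624633789)
side ((269.1773681640625, 192.7207489013672), (33.09916687011719, 11.814925193786621), 55.61965560913086)
```

View pics/open1.png

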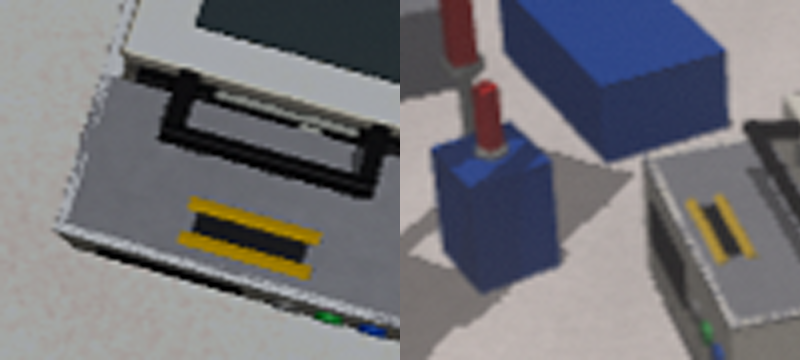

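The rod stands upright in the blue stand with its collar on the top face (side crop (488,150)). The lid bar's middle is at top crop (270,160), pixel (257.3,219.8). In the side view it's at about (266.5,194).

```bash
cat > lid.py <<'E'
from h import *; import pickle
np.set_printoptions(precision=4,suppress=True)
d=pickle.load(open('f0.pkl','rb')); t,s=d['top'],d['side']
B1,e=two(t,(257.3,219.8),s,(266.5,194)); print('bar now',B1,'gap',e)
B0=onz(t,(256.9,223.9),.131); print('bar shut',B0)
a=np.radians(-15.7); ex=np.array([np.cos(a),np.sin(a),0]); ey=np.array([-ex[1],ex[0],0])
S=np.array([.492,.0916,.115]); print('slot->bar shut along x,y',(B0-S)@ex,(B0-S)@ey,' now',(B1-S)@ex,(B1-S)@ey)
for phi in (.15,.2,.25):
    x=-.163*np.cos(phi)+.014*np.sin(phi); z=.163*np.sin(phi)+.014*np.cos(phi)
    for zz in(.117+z,): q=onz(t,(257.3,219.8),zz); print(phi,'dx',.163+x,'z',zz,'top px at z ->',(q-S)@ex,(q-S)@ey)
E
python3 lid.py
```

```text
bar now [0.5371 0.0769 0.1499] gap 0.005671890491533325
bar shut [0.5275 0.0798 0.131 ]
slot->bar shut along x,y 0.037389385520799616 -0.001745896356830697  now 0.047414353583113605 -0.001894621963925783
0.15 dx 0.0039224481510554965 z 0.15520121068430126 top px at z -> 0.043934272129423774 -0.0015679485184898535
0.2 dx 0.006030518443008476 z 0.16310403300937237 top px at z -> 0.042873491149720645 -0.002088655175280119
0.25 dx 0.008530930690728217 z 0.1708916192624363 top px at z -> 0.041828178091265496 -0.002601769077567186
```

Request:
drive_tool:
  plan:
    - [0, 0, -0.1, 2, -4, 0, 35]
    - [0, 0, -0.2, 4, -8, 0, 35]
    - [0, 0, -0.3, 6, -12, 0, 35]
    - [0, 0, -0.4, 8, -16, 0, 35]
    - [0, 0, -0.5, 10, -20, 0, 35]
    - [0, 0, -0.536, 11.7, -22.3, 0, 35]
    - [0, 0, -0.536, 11.7, -22.3, -3, 35]
    - [0, 0, -0.536, 11.7, -22.3, -6, 35]
    - [0, 0, -0.536, 11.7, -22.3, -6, 35]
    - [0, 0, -0.536, 11.7, -22.3, -6, 35]

```text
time: 12.0
position: [0.5314, 0.0781, 0.2105]
tool_rot: [-0.001, 0.797, 0.604, -0.001]
force: [0.7, -0.4, 0.7]
opening: 0.0301
grip_force: 0.0
```

Run:
```python
from h import *; from rig import bot,optics
np.set_printoptions(precision=4,suppress=True)
s,w=wrist(bot,optics); print(s['position'],s['tool_rot'],s['opening'],s['force'],s['q'])
f=optics.grab_frame('side')
def px(c,p):
    q=c['R']@p+c['t'];return c['fx']*q[0]/q[2]+c['cx'],c['fy']*q[1]/q[2]+c['cy']
print('bar exp wrist',px(w,np.array([.533,.079,.157])),'side',px(f,np.array([.533,.079,.157])))
for c in blobs(w,'yellow',(0,0,560,420)): r=cv2.minAreaRect(c);print(r,onz(w,r[0],.118))
a=cv2.resize(f['frame'][140:240,210:310],(400,400),interpolation=cv2.INTER_CUBIC)
b=cv2.resize(w['frame'],(400,300));b=np.vstack([b,np.zeros((100,400,3),np.uint8)])
cv2.imwrite('pics/bar.png',np.hstack([a,b])[:,:,::-1])
```

```text
[0.5314 0.0781 0.2105] [-0.0011  0.797   0.6039 -0.0015] 0.03012089571897801 [ 0.7472 -0.4214  0.6866] [-0.001   0.0292  1.776   0.      1.3402  0.2729]
bar exp wrist (np.float64(277.97767074878607), np.float64(229.3223300445059)) side (np.float64(263.9100022046564), np.float64(192.2296564630038))
((231.2569122314453, 203.49264526367188), (107.35618591308594, 12.195022583007812), 88.36341857910156) [0.5025 0.0923 0.118 ]
((201.8657684326172, 204.85214233398438), (110.5967025756836, 11.976632118225098), 86.42366790771484) [0.4821 0.0969 0.118 ]
```

View pics/bar.png

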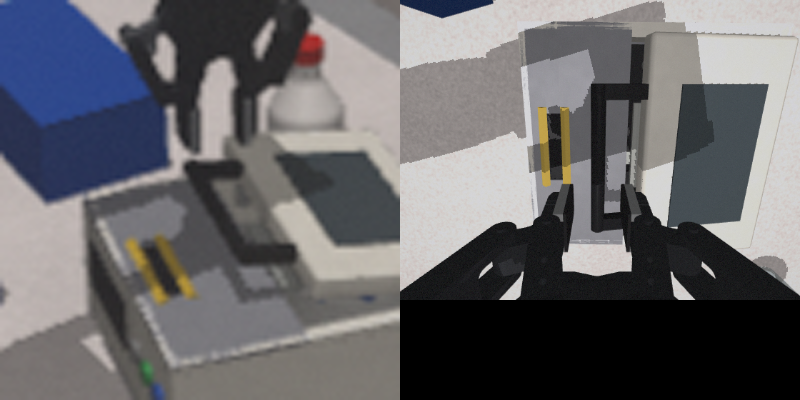

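The wrist picture shows the bar as a vertical strip at x about 199 of the half-width view (278 px full scale), exactly between the fingers, with room in the gap on its right. The slot ridges confirm the geometry. Descending and pinching.

Request:
drive_tool:
  plan:
    - [0, 0, 0, 0.1, 0.1, -3, 35]
    - [0, 0, 0, 0.1, 0.1, -5, 35]
    - [0, 0, 0, 0.1, 0.1, -6.3, 35]
    - [0, 0, 0, 0.1, 0.1, -7.2, 35]
    - [0, 0, 0, 0.1, 0.1, -7.2, 35]

```text
time: 12.6
position: [0.5332, 0.0791, 0.1395]
tool_rot: [-0.0, 0.797, 0.604, -0.0]
force: [-0.3, -0.3, -0.3]
opening: 0.03
grip_force: 0.0
```

Request:
drive_tool:
  plan:
    - [0, 0, 0, 0, 0, 0, 0]
    - [0, 0, 0, 0, 0, 0, 0]
    - [0, 0, 0, 0, 0, 0, 0]
    - [0, 0, 0, 0, 0, 0, 0]
  force: 30

```text
time: 13.0
position: [0.5324, 0.0796, 0.1406]
tool_rot: [-0.001, 0.797, 0.604, -0.001]
force: [-7.2, 1.5, 2.9]
opening: 0.0108
grip_force: 29.7
```

The bar is pinched. Swinging the first half of the arc about the hinge.

Request:
drive_tool:
  plan:
    - [0, 0, 0, 0.3, -0.1, 1.5, 0]
    - [0, 0, 0, 0.9, -0.3, 3.0, 0]
    - [0, 0, 0, 1.65, -0.5, 4.4, 0]
    - [0, 0, 0, 2.55, -0.75, 5.75, 0]
    - [0, 0, 0, 3.55, -1.05, 7.0, 0]
    - [0, 0, 0, 3.55, -1.05, 7.0, 0]

```text
time: 13.6
position: [0.5692, 0.0689, 0.2148]
tool_rot: [-0.001, 0.797, 0.604, 0.0]
force: [-13.4, 3.2, 12.2]
opening: 0.0107
grip_force: 30.2
```

Request:
drive_tool:
  plan:
    - [0, 0, 0, 0.9, -0.25, 1.4, 0]
    - [0, 0, 0, 1.9, -0.55, 2.2, 0]
    - [0, 0, 0, 2.9, -0.8, 2.85, 0]
    - [0, 0, 0, 3.9, -1.1, 3.45, 0]
    - [0, 0, 0, 5.0, -1.4, 3.95, 0]
    - [0, 0, 0, 6.1, -1.7, 4.4, 0]
    - [0, 0, 0, 6.1, -1.7, 4.4, 0]

```text
time: 14.3
position: [0.6323, 0.0507, 0.2593]
tool_rot: [0.002, 0.797, 0.604, 0.002]
force: [-2.8, -0.0, 8.4]
opening: 0.0105
grip_force: 31.4
```

Request:
drive_tool:
  plan:
    - [0, 0, 0, 1.1, -0.3, 0.6, 0]
    - [0, 0, 0, 2.2, -0.6, 0.9, 0]
    - [0, 0, 0, 3.3, -0.9, 1.1, 0]
    - [0, 0, 0, 4.2, -1.2, 1.2, 0]
    - [0, 0, 0, 4.6, -1.3, 1.2, 0]
    - [0, 0, 0, 4.6, -1.3, 1.2, 0]

```text
time: 14.9
position: [0.678, 0.0376, 0.2696]
tool_rot: [0.002, 0.797, 0.604, 0.002]
force: [-1.4, -1.8, 6.6]
opening: 0.0105
grip_force: 30.7
```

No stop felt yet; easing further to feel it.

Request:
drive_tool:
  plan:
    - [0, 0, 0, 0.4, -0.1, 0, 0]
    - [0, 0, 0, 0.8, -0.2, 0, 0]
    - [0, 0, 0, 0.8, -0.2, 0, 0]

```text
time: 15.2
position: [0.68, 0.0371, 0.2693]
tool_rot: [-0.003, 0.797, 0.604, -0.003]
force: [-26.2, 2.0, 16.7]
opening: 0.0108
grip_force: 32.2
```

Stop felt at 26 N. Relaxing the push, opening and rising.

Request:
drive_tool:
  plan:
    - [0, 0, 0, -0.5, 0.1, 0.2, 0]
    - [0, 0, 0, -0.5, 0.1, 0.2, 40]
    - [0, 0, 0, -0.5, 0.1, 0.2, 40]
    - [0, 0, 0, -0.5, 0.1, 0.2, 40]
    - [0, 0, 0, -0.5, 0.1, 3, 40]
    - [0, 0, 0, -0.5, 0.1, 7, 40]
    - [0, 0, 0, -0.5, 0.1, 11, 40]
    - [0, 0, 0, -5, 1, 14, 40]
    - [0, 0, 0, -10, 2, 14, 40]
    - [0, 0, 0, -15, 3, 14, 40]
    - [0, 0, 0, -18, 3.5, 14, 40]
    - [0, 0, 0, -18, 3.5, 14, 40]

```text
time: 16.4
position: [0.501, 0.0724, 0.4072]
tool_rot: [0.0, 0.797, 0.604, 0.001]
force: [1.1, 0.4, -0.2]
opening: 0.0339
grip_force: 0.0
```

Run:
```python
from h import *; from rig import bot,optics; import pickle
np.set_printoptions(precision=4,suppress=True)
d=pickle.load(open('f0.pkl','rb'))
s=bot.sense();print(s['time'],s['position'],s['force'],s['opening'])
f=optics.grab_frame('side');t=optics.grab_frame('top')
for n,g in(('top',t),('side',f)):
    df=(np.abs(g['frame'].astype(int)-d[n]['frame']).max(2)>45).astype(np.uint8)
    df=cv2.morphologyEx(df,cv2.MORPH_OPEN,np.ones((3,3)))
    print(n,[(cv2.boundingRect(c),int(cv2.contourArea(c))) for c in cv2.findContours(df,cv2.RETR_EXTERNAL,2)[0] if cv2.contourArea(c)>12])
# lid: black bar dark rows in side view near expected bar
p=np.array([.679,.038,.279]);q=f['R']@p+f['t'];print('bar exp side',f['fx']*q[0]/q[2]+f['cx'],f['fy']*q[1]/q[2]+f['cy'])
for c in blobs(f,'black',(240,100,340,200),20): print('side dark',cv2.boundingRect(c),cv2.minAreaRect(c))
for c in blobs(t,'red',(150,255,185,290)): r=cv2.minAreaRect(c); print('rod top',onz(t,r[0],.16))
```

```text
16.4 [0.501  0.0724 0.4072] [ 1.118   0.3784 -0.1753] 0.03392369851325235
top [((250, 401, 40, 19), 450), ((294, 392, 9, 6), 31), ((0, 389, 40, 31), 702), ((0, 363, 37, 28), 706), ((5, 298, 193, 118), 8608), ((196, 135, 121, 285), 26190)]
side [((139, 293, 14, 22), 161), ((20, 265, 49, 76), 1843), ((125, 216, 116, 71), 2714), ((263, 203, 19, 12), 86), ((290, 198, 14, 7), 57), ((285, 190, 16, 6), 56), ((265, 181, 22, 24), 191), ((97, 172, 36, 86), 1525), ((297, 151, 37, 61), 1134), ((305, 135, 19, 22), 109), ((0, 58, 85, 208), 9586), ((57, 48, 36, 88), 1620), ((0, 9, 21, 19), 236), ((27, 0, 253, 116), 7714)]
bar exp side 314.16008782836695 146.13591019861224
side dark (305, 135, 35, 40) ((322.2313232421875, 154.25979614257812), (43.78676986694336, 27.679920196533203), 17.35402488708496)
side dark (240, 100, 8, 15) ((243.5, 107.0), (14.0, 7.0), 90.0)
rod top [0.418  0.3026 0.16  ]
```

The side view puts the bar where a fully open lid has it, near (314,146). The rod matches its original picture in the side view, and I see no changes at the bystanders. Handing in.

```bash
python3 -c "
from rig import bot
print(bot.close_job())"
```

```text
the job is handed in; nothing more can be done
None
```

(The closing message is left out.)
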